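Mix a flask of glaze on the touch mixer

ROBOT

A 6-joint arm with a two-finger parallel gripper is mounted at the origin on the work surface. World frame = base frame: x ahead of the robot, y to its left, z up, the work surface at z = 0. Lengths are in m, angles in rad, forces in N, time in s.
With the tool pointing down it reaches from about 0.375 to 0.9 m from the base axis. Payload 3.1 kg.
Tool frame: the origin (TCP) lies between the finger pads, 19 mm behind the fingertips; this is the grasp point; z points along the fingers, y is the line along which they close (so a half turn about z gives the same grasp; the last joint's range is limited). The gripper opens to 87 mm and grips with 3 to 60 N. Pads are 19 mm wide; open, the fingers measure 117 mm over their backs; the gripper's body (75 mm by 190 mm) begins 51 mm behind the grasp point.
Start: joints at [-1.524, 0.527, 1.433, -0, 1.181, -0.178], TCP at [0.139, -0.609, 0.241] pointing down, gripper open.
Joint ranges: [-3.08, 3.08], [-0.75, 2.2], [0.22, 2.44], [-1.43, 4.57], [0, 2.65], [-2.85, 2.85]. Speed limits (rad/s): [2.79, 2.79, 3.14, 3.14, 3.14, 3.14].

INTERFACE

Orientations are given as a rotation vector (axis times angle).
In Python, from bench import bot gives the robot as it stands.
- The arm moves only by the shell command python3 jog.py 'ROWS' [FORCE]. ROWS is a JSON list of rows, 1 to 8 of them, each written [[dx, dy, dz], [rx, ry, rz], opening]: dx, dy, dz in shares of the most that a row can go, 1 being 62.5 mm, then a rotation vector rx, ry, rz in units of 0.2 rad, then the finger opening in m; each row shifts and turns the commanded pose from where the row before left it, along the tool's axes as they then stand; what a row does not reach is not made up. A row lasts 1/8 s, in which the tool goes at most 0.0625 m and 0.188 rad, less where a joint would pass 70% of its speed; a pose out of reach is approached as far as the arm can. The fingers move at their own pace and stop on an object; FORCE is the grip in N (left out, the last holds). Time passes only in rows, so rows that do not move let the fingers close. It prints the time, the measured TCP pose, the force, the opening and the grip force at its end. Input that does not fit is refused with a message, and nothing moves.
- bot.state(): the state, without advancing time (a new reading comes with each control period).
- bot.get_image(name): name is "side" or "top" or "wrist"; returns the picture (420x560x3 uint8, blue, green, red); there is no depth.
- bot.camera_info(name): a dict with "fx", "fy", "cx", "cy" (pixels), "k1" (the pictures are not rectified: a ray, as slopes to the right and down, at radius r is drawn at 1 + k1 r^2 times it, then the intrinsics apply), "eye" and "orientation" of the camera in the world; the wrist camera has in their place "tool_from_camera" (4x4, takes a point from camera to tool coordinates, whose origin is the TCP and whose axes are the flange's). Camera axes: x right, y up, looking along -z (the intrinsics and any distortion apply to the point x, -y, -z); pixel columns grow to the right and rows downward; lengths in m; the calibration is good to about 2 mm. A picture is of the moment at which its call begins: read the wrist's pose just before it. camera_info takes no time and is no camera call.
- bot.hand_in(): hands the job in; it is judged then, once.
The state is a dict: "clock": time; "q": joint angles; "joint_velocities": joint speeds; "joint_torque": joint torques, N m; "tcp_pos": TCP position; "orientation": TCP orientation; "wrist_force": force on the tool from outside, world axes, zero at the start; "torque": the same for the moment, N m; "gripper_width": finger opening in m; "grasp_force": force on a finger pad.
Only numpy, scipy, OpenCV 4.12 (cv2) and the standard library are available. Lean on these libraries where they do the work, as an engineer would, in place of code of your own. Each camera call takes 0.05 s, during which the arm holds its last target. There are 200 camera calls.

TASK

Pick up the round white glaze flask by its red cap and set it upright in the sprung rubber ring on top of the little mixer, then press it gently straight down until you feel the ring come up against its stop. The mixer only runs while the ring is held fully down, so finish still holding the flask pressed there: do not let go or ease off. Do not lean hard on it, do not drop or tip the flask, and leave the jars, the pot and the spoon alone.

Things in the scene. Friction and masses are not known exactly. Their poses are not given: they have to be found in the camera images.
- flask: Closed round-bellied white plastic flask, red screw cap, 90 mm tall, 0.11 to 0.23 kg. Origin: centre of its underside, z up along its axis. Belly: ball 60 mm in diameter with a paper label and blue line; foot 30 mm, neck 28 mm in diameter; cap 38 mm in diameter, 64 to 90 mm above the origin. Loose on the table, left or right of the middle; the mixer is on the other side.
- cap (a point): Point on the flask's axis in the middle of the red cap where it is gripped, 79 mm above the flask's underside. Gripped with the TCP here, the fingertips stay 5 mm clear of the belly.
- belly (a point): Centre of the flask's round belly, 31 mm above its underside.
- mixer: White round touch-operated vortex mixer, 130 mm in diameter, fixed to the table: housing 80 mm high, spring collar up to 88 mm, the sprung ring cradle above it, 129 mm high in all. Black speed knob and rocker switch on its side need no touching. Origin: centre of its underside.
- ring (a point): Centre of the mouth of the mixer's ring cradle, level with its rim: 129 mm above the table at rest, goes down with the cradle. The cradle is a black rubber cup, orange bead round its lip: 68 mm outside, 52 mm mouth, 21 mm deep. A seated flask rests with its belly on the rim, belly centre 15 mm above this point, its foot clear of the cup's bottom.
- cradle (a joint): How far the sprung cradle is pressed straight down, m: 0 = up, 0.010 = against its stop; the mixer runs beyond 0.008. The spring carries the flask's weight without moving; on top of that weight it takes 2 to 3 N to start it, 0.9 N more for each mm, and 10 to 12 N to reach the stop, which is rigid. It springs back when eased.
- jar_big: Glaze jar with red lid, 62 mm in diameter, 85 mm high; origin at the centre of its underside. Leave alone.
- jar_small: Small glaze jar with red lid, 46 mm in diameter, 62 mm high; origin at the centre of its underside. Leave alone.
- bisque_pot: Open unglazed round clay pot, 92 mm in diameter, 80 mm high; origin at the centre of its underside. Leave alone.
- spoon: Steel spoon with a thick handle, 200 mm long, lying flat beyond the work, along y within 0.4 rad; origin near its middle, on the table. Leave alone.

How it is judged:
By the outcome, as a careful person would: the job done as asked, in the order asked, and still so for the second after the job is handed in, while the arm keeps its last pose, push and grip.
It also fails if it takes over 42 s, if anything falls off the work surface, if the arm or the gripper's body presses on something with over 40 N, if the wrist force passes 120 N, or if a joint passes its speed limit or range.

## Working session

There is one attempt and no reset: what is moved stays moved. The work goes in short steps, Python scripts to look and compute and a shell command to move; the robot and the scene stay as the last step left them, time stands still between calls to the robot, and variables do not carry over. Pictures are saved under pics/ and viewed, at most 10 in all, crops included, and the job is handed in when it is done.

```bash
ls; mkdir -p pics; python3 - <<'E'
from bench import bot
import cv2
s=bot.state(); print(s)
for n in("top","side"):
    cv2.imwrite(f"pics/{n}0.png",bot.get_image(n)); print(n,bot.camera_info(n))
print(bot.camera_info("wrist"))
E
```

```text
bench.py
jog.py
pics
{'clock': 0.0, 'q': array([-1.52452699e+00,  5.28418012e-01,  1.43389397e+00, -3.48164710e-06,
        1.18140197e+00, -1.78497589e-01]), 'joint_velocities': array([ 0.00049872, -0.00031208, -0.00108122, -0.00174112,  0.00058189,
        0.00068823]), 'joint_torque': array([ 8.37607786e-05, -4.40039492e+01, -1.76592690e+01,  6.31551608e-02,
        5.82008378e-02, -1.70924523e-04]), 'tcp_pos': array([ 0.13929634, -0.60857215,  0.24030383]), 'orientation': array([-3.11967054e+00, -3.52085001e-01, -2.14949128e-04]), 'wrist_force': array([-0.12065289, -0.40354547,  0.69566471]), 'torque': array([ 0.04258261, -0.03761073,  0.04270725]), 'grasp_force': 0.0, 'gripper_width': 0.08673911748432722}
top {'fx': 451.1564280477573, 'fy': 451.1564280477573, 'cx': 282.53555385653925, 'cy': 210.18820282552994, 'k1': -0.1302032215659868, 'eye': array([0.53163203, 0.00214517, 1.4765824 ]), 'orientation': array([ 0.05031825, -0.0632543 , -1.54052332])}
side {'fx': 427.7324048898144, 'fy': 427.7324048898144, 'cx': 278.13820832416536, 'cy': 202.9705554736686, 'k1': 0.022360514817544624, 'eye': array([0.48526897, 0.91189884, 0.98436529]), 'orientation': array([ 0.10494501, -1.19461663, -2.78431173])}
{'fx': 332.8683384387123, 'fy': 332.8683384387123, 'cx': 275.47750116413073, 'cy': 209.9026688584193, 'k1': 5.175017201959595e-05, 'tool_from_camera': array([[ 5.97399041e-05,  9.66334015e-01,  2.57290822e-01,
         6.98054651e-02],
       [ 9.99999245e-01, -3.73560014e-04,  1.17083029e-03,
        -1.21957925e-03],
       [ 1.22752670e-03,  2.57290558e-01, -9.66333308e-01,
        -1.42447676e-01],
       [ 0.00000000e+00,  0.00000000e+00,  0.00000000e+00,
         1.00000000e+00]])}
```

View pics/top0.png

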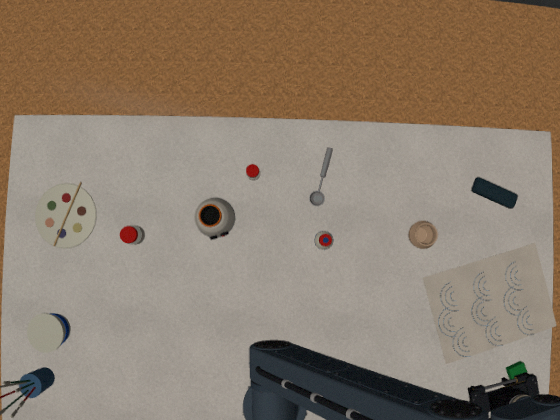

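View pics/side0.png

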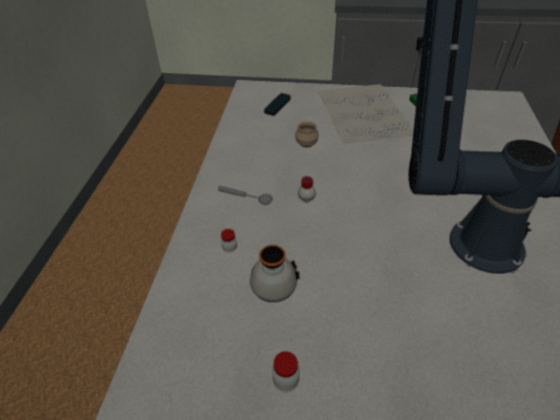

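The top view shows the flask at (324,240), the mixer ring at (210,215), jars at (130,235) and (253,171), the pot at (423,235) and the spoon at (320,180). In the side view the flask cap is at (307,183) and the ring at (273,256).

```bash
cat > h.py <<'E'
import numpy as np, cv2
from scipy.spatial.transform import Rotation as R
from bench import bot
def pose(name):
    c=bot.camera_info(name)
    if name=="wrist":
        s=bot.state(); T=np.eye(4); T[:3,:3]=R.from_rotvec(s["orientation"]).as_matrix(); T[:3,3]=s["tcp_pos"]
        T=T@c["tool_from_camera"]; return c,T[:3,3],T[:3,:3]
    return c,np.array(c["eye"]),R.from_rotvec(c["orientation"]).as_matrix()
def ray(cam,uv):
    c,e,M=cam
    K=np.array([[c["fx"],0,c["cx"]],[0,c["fy"],c["cy"]],[0,0,1]])
    p=cv2.undistortPoints(np.array([[uv]],float),K,np.array([c["k1"],0,0,0]))[0,0]
    d=M@np.array([p[0],-p[1],-1]); return e,d/np.linalg.norm(d)
def plane(cam,uv,z):
    e,d=ray(cam,uv); return e+d*(z-e[2])/d[2]
def cross(r1,r2):
    (a,u),(b,v)=r1,r2
    t=np.linalg.lstsq(np.c_[u,-v],b-a,rcond=None)[0]
    p,q=a+t[0]*u,b+t[1]*v; return (p+q)/2,np.linalg.norm(p-q)
def blobs(im,kind,box=None):
    h=cv2.cvtColor(im,cv2.COLOR_BGR2HSV); H,S,V=cv2.split(h)
    m={"red":((H<6)|(H>172))&(S>150)&(V>60),"orange":(H>=6)&(H<20)&(S>130)&(V>60),"blue":(H>95)&(H<130)&(S>100)&(V>50)}[kind].astype(np.uint8)
    if box:
        k=np.zeros_like(m); k[box[1]:box[3],box[0]:box[2]]=1; m*=k
    n,l,st,ce=cv2.connectedComponentsWithStats(m)
    return m,[(st[i].tolist(),ce[i].round(1).tolist()) for i in range(1,n) if st[i,4]>8]
E
python3 - <<'E'
from h import *
for n,bc,bo in(("top",(310,225,340,255),(190,195,240,240)),("side",(290,170,320,205),(250,240,300,275))):
    im=cv2.imread(f"pics/{n}0.png")
    for k,b in(("red",bc),("blue",bc),("orange",bo)):
        m,l=blobs(im,k,b); pts=cv2.findNonZero(m)
        print(n,k,l, cv2.fitEllipse(cv2.convexHull(pts)) if pts is not None and len(pts)>8 else None)
    for i,b in enumerate((bc,bo)):
        cv2.imwrite(f"pics/c_{n}{i}.png",cv2.resize(im[b[1]:b[3],b[0]:b[2]],None,fx=8,fy=8,interpolation=cv2.INTER_NEAREST))
t=[cv2.imread(f"pics/c_{n}{i}.png") for n in("top","side") for i in(0,1)]
t=[cv2.resize(x,(380,280),interpolation=0) for x in t]
cv2.imwrite("pics/crops.png",np.vstack([np.hstack(t[:2]),np.hstack(t[2:])]))
E
```

```text
top red [([319, 234, 13, 12, 94], [325.0, 239.6])] ((325.02935791015625, 239.55909729003906), (11.824664115905762, 12.432347297668457), 97.73529052734375)
top blue [([323, 238, 5, 5, 19], [325.1, 239.8])] ((325.0, 240.0), (4.4721360206604, 4.4721360206604), 0.0)
top orange [([199, 204, 23, 23, 120], [209.7, 215.2])] ((209.64431762695312, 215.0608673095703), (22.045673370361328, 22.361268997192383), 57.178627014160156)
side red [([302, 177, 10, 11, 76], [306.4, 182.9])] ((306.5020751953125, 182.1630401611328), (10.709586143493652, 10.937204360961914), 88.51258850097656)
side blue [] None
side orange [([260, 247, 25, 19, 111], [272.0, 259.3])] ((271.8020935058594, 255.44203186035156), (20.38959312438965, 25.53870391845703), 86.61641693115234)
```

View pics/crops.png

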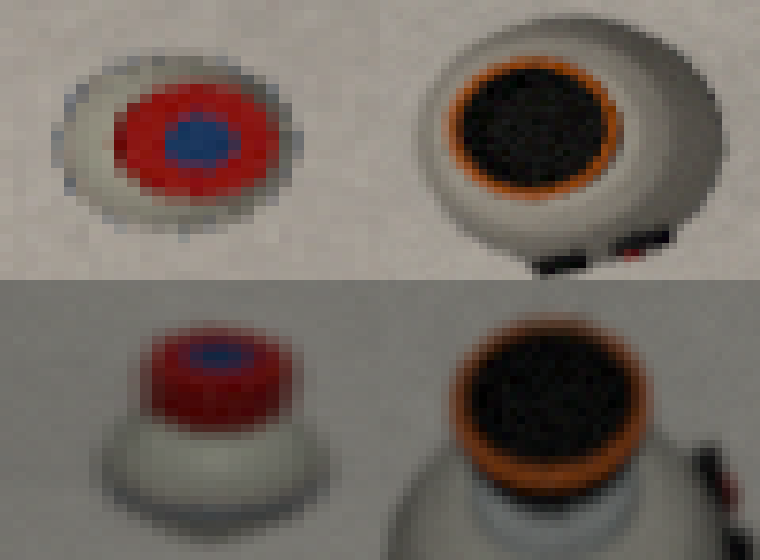

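The crops show the cap with a blue disc in the middle of its top (top view, 325,240) and the orange lip around the black cup (top 209.6,215.1; side 271.8,255.4).

```bash
python3 - <<'E'
from h import *
T,S=pose("top"),pose("side")
print("cap top plane",plane(T,(325.1,239.8),.09),"side",plane(S,(290+30*217/380,170+35*(355-280)/280),.09))
print("cap cross mid",cross(ray(T,(325.05,239.7)),ray(S,(306.4,182.4))))
print("ring",plane(T,(209.65,215.07),.127),plane(S,(271.8,255.4),.127),cross(ray(T,(209.65,215.07)),ray(S,(271.8,255.4))))
for n,p,z in(("big",(129,234),.085),("small",(252.5,170.5),.062),("pot",(422,234.5),.08)): print(n,plane(T,p,z))
s=bot.state();M=R.from_rotvec(s["orientation"]).as_matrix();print(M.round(3))
E
```

```text
cap top plane [ 0.54528062 -0.14134742  0.09      ] side [ 0.54520659 -0.14075417  0.09      ]
cap cross mid (array([ 0.54653649, -0.14265343,  0.07537685]), np.float64(0.0016141680307099628))
ring [0.60870596 0.2107608  0.127     ] [0.6092759  0.21405324 0.127     ] (array([0.60932654, 0.21132052, 0.12365972]), np.float64(0.000861804029141011))
big [0.54421323 0.46886958 0.085     ]
small [0.75780205 0.09071433 0.062     ]
pot [ 0.56988712 -0.44817903  0.08      ]
[[ 0.975  0.223 -0.   ]
 [ 0.223 -0.975  0.002]
 [ 0.    -0.002 -1.   ]]
```
Flask at (0.545,-0.141). Ring (0.609,0.211). Both calibrations ~2mm. Use wrist camera to refine before grasping.

The rows are not in the units I measure in: shifts go in shares of 62.5 mm and turns go in units of 0.2 rad. I convert before sending: 0.05 m is 0.8, -0.0366 m is -0.5856.

```bash
python3 jog.py '[[[0.8,-0.5856,0],[0,0,0],0.087],[[0.8,-0.5856,0],[0,0,0],0.087],[[0.8,-0.5856,0],[0,0,0],0.087],[[0.8,-0.5856,0],[0,0,0],0.087],[[0.8,-0.5856,0],[0,0,0],0.087],[[0.8,-0.5856,0],[0,0,0],0.087],[[0.8,-0.5856,0],[0,0,0],0.087],[[0.8,-0.5856,0],[0,0,0],0.087]]'
python3 jog.py '[[[0.8,-0.5856,0.16],[0,0,0],0.087],[[0.8,-0.5856,0.16],[0,0,0],0.087],[[0,0,0],[0,0,0],0.087],[[0,0,0],[0,0,0],0.087]]'
cat > look.py <<'E'
from h import *
import sys
cam=pose("wrist"); im=bot.get_image("wrist"); cv2.imwrite(sys.argv[1],im)
s=bot.state(); print(s["clock"],s["tcp_pos"],s["orientation"],s["wrist_force"],s["gripper_width"])
for k in("red","blue","orange"):
    m,l=blobs(im,k)
    for st,ce in l:
        if st[4]>150: print(k,st,ce,plane(cam,ce,.125 if k=="orange" else .09))
E
python3 look.py pics/w1.png
```

```text
clock: 1.1
tcp_pos: [0.465, -0.233, 0.2411]
orientation: [-3.122, -0.352, 0.0]
wrist_force: [0.9, -0.8, 0.3]
gripper_width: 0.087
grasp_force: 0.0
clock: 1.6
tcp_pos: [0.5443, -0.1412, 0.2209]
orientation: [-3.121, -0.354, 0.002]
wrist_force: [0.3, 0.1, -0.6]
gripper_width: 0.087
grasp_force: 0.0
1.65 [ 0.54413702 -0.1419791   0.22115742] [ 3.12185392e+00  3.51586131e-01 -1.50196672e-03] [ 0.06418868 -0.12105353 -0.42605783] 0.08733663293350385
red [254, 179, 45, 45, 1181] [275.9, 200.4] [ 0.54904573 -0.13884777  0.09      ]
blue [267, 195, 19, 19, 285] [275.9, 204.1] [ 0.54591236 -0.13956915  0.09      ]
```

View pics/w1.png

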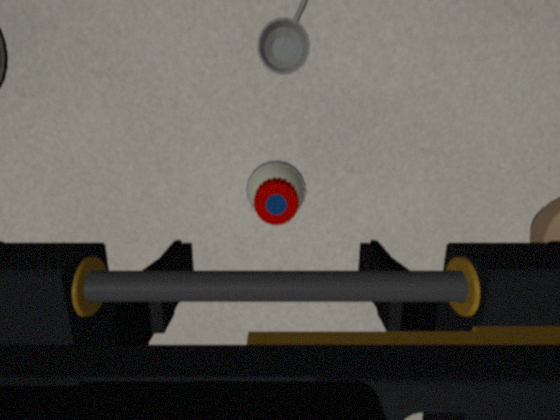

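The wrist view shows the flask centred between the fingers, with the cap's blue disc at (276,204); this agrees with the top view. Descend and grip.

Converted, 0.05 m is 0.8, 0.0016 m is 0.0256.

```bash
python3 jog.py '[[[0.0256,-0.0192,0.8],[0,0,0],0.087],[[0,0,0.8],[0,0,0],0.087],[[0,0,0.4],[0,0,0],0.087],[[0,0,0.272],[0,0,0],0.087],[[0,0,0],[0,0,0],0.087]]'
python3 jog.py '[[[0,0,0],[0,0,0],0.03],[[0,0,0],[0,0,0],0.03],[[0,0,0],[0,0,0],0.03],[[0,0,0],[0,0,0],0.03],[[0,0,0],[0,0,0],0.03],[[0,0,0],[0,0,0],0.03]]' 40
```

```text
clock: 2.28
tcp_pos: [0.5453, -0.1408, 0.0788]
orientation: [-3.121, -0.349, 0.002]
wrist_force: [-0.9, 0.5, -0.5]
gripper_width: 0.0871
grasp_force: 0.0
clock: 3.02
tcp_pos: [0.5462, -0.1399, 0.0794]
orientation: [3.121, 0.353, 0.0]
wrist_force: [0.2, -0.5, 0.7]
gripper_width: 0.0374
grasp_force: 40.0
```

Converted, -0.045 m is -0.72, -0.03 m is -0.48.

```bash
python3 jog.py '[[[0,0,-0.16],[0,0,0],0.03],[[0,0,-0.48],[0,0,0],0.03],[[0,0,-0.72],[0,0,0],0.03],[[0,0,-0.72],[0,0,0],0.03],[[0,0,-0.48],[0,0,0],0.03],[[0,0,0],[0,0,0],0.03],[[0,0,0],[0,0,0],0.03]]'
python3 jog.py '[[[0.08,-0.4,0],[0,0,0],0.03],[[0.128,-0.72,0],[0,0,0],0.03],[[0.144,-0.8,0],[0,0,0],0.03],[[0.144,-0.8,0],[0,0,0],0.03],[[0.144,-0.8,0],[0,0,0],0.03],[[0.128,-0.8,0],[0,0,0],0.03],[[0.128,-0.64,0],[0,0,0],0.03],[[0.064,-0.304,0],[0,0,0],0.03]]'
python3 jog.py '[[[0,0,0],[0,0,0],0.03],[[0,0,0],[0,0,0],0.03],[[0,0,0],[0,0,0],0.03]]'
python3 look.py pics/w2.png
```

```text
clock: 3.9
tcp_pos: [0.545, -0.1394, 0.2382]
orientation: [-3.12, -0.352, 0.004]
wrist_force: [0.4, 0.1, -0.7]
gripper_width: 0.0371
grasp_force: 40.0
clock: 4.9
tcp_pos: [0.5296, 0.196, 0.2371]
orientation: [3.121, 0.356, -0.007]
wrist_force: [0.5, 0.3, -2.1]
gripper_width: 0.0371
grasp_force: 40.0
clock: 5.28
tcp_pos: [0.5315, 0.1927, 0.2392]
orientation: [3.122, 0.349, -0.001]
wrist_force: [-0.1, -0.1, -1.1]
gripper_width: 0.0368
grasp_force: 40.0
5.325 [0.53151953 0.19289165 0.23929255] [ 3.12184248e+00  3.49272741e-01 -3.31369751e-04] [ 0.4105785  -0.199711   -1.83602865] 0.03696542951820565
red [234, 229, 84, 43, 2572] [275.6, 253.2] [0.48240366 0.18304803 0.09      ]
red [240, 301, 72, 21, 975] [275.1, 310.3] [0.42342895 0.17017879 0.09      ]
orange [228, 57, 93, 98, 1913] [274.0, 104.5] [0.61055816 0.21330212 0.125     ]
```

View pics/w2.png

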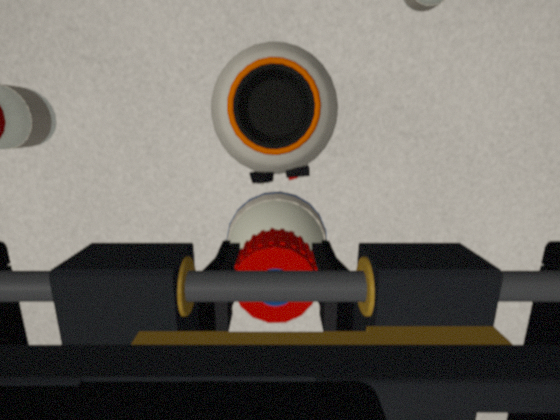

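The wrist view shows the held flask upright, cap disc around (276,287), and the ring ahead of it at (274,105).

```bash
python3 - <<'E'
from h import *
im=cv2.imread("pics/w2.png"); cam=pose("wrist"); s=bot.state(); M=R.from_rotvec(s["orientation"]).as_matrix()
m,_=blobs(im,"orange",(220,50,330,165)); e=cv2.fitEllipse(cv2.convexHull(cv2.findNonZero(m))); print(e)
w=plane(cam,e[0],.127); 
# belly silhouette and wrist offset of flask
b,l=blobs(im,"blue",(225,190,330,330)); print(l)
r=s["tcp_pos"]
for st,ce in l: print("blue",M.T@(plane(cam,ce,r[2]+.011)-r))
print(w,s["tcp_pos"])
for n,t in(("wrist",w),("top",np.array([.6087,.2108,.127]))):print(n,(M.T@(t-s["tcp_pos"])).round(4))
E
```

```text
((273.5044860839844, 105.37925720214844), (93.18048858642578, 97.41061401367188), 178.4739227294922)
[([272, 270, 7, 2, 9], [275.1, 270.2]), ([266, 301, 19, 4, 53], [275.0, 302.5])]
blue [ 0.00801344 -0.00154079 -0.0110023 ]
blue [-0.0074882  -0.00158853 -0.0109986 ]
[0.60986641 0.21366813 0.127     ] [0.53151953 0.19289165 0.23929255]
wrist [ 0.081  -0.003   0.1123]
top [ 0.0793 -0.0004  0.1123]
```

```bash
python3 jog.py '[[[0.24,-0.0192,0],[0,0,0],0.03],[[0.4,0,0],[0,0,0],0.03],[[0.4,0,0],[0,0,0],0.03],[[0.24,0,0],[0,0,0],0.03],[[0,0,0],[0,0,0],0.03],[[0,0,0.192],[0,0,0],0.03],[[0,0,0.192],[0,0,0],0.03],[[0,0,0],[0,0,0],0.03]]'
python3 - <<'E'
from h import *
s=bot.state();print(s["tcp_pos"],s["wrist_force"],s["torque"])
im=bot.get_image("side")[180:300,200:340];t=bot.get_image("top")[160:280,140:280]
cv2.imwrite("pics/s3.png",np.hstack([cv2.resize(x,(400,343),interpolation=cv2.INTER_CUBIC) for x in(im,t)]))
E
```

```text
clock: 6.32
tcp_pos: [0.6073, 0.2129, 0.2134]
orientation: [3.122, 0.352, -0.007]
wrist_force: [-0.4, -0.7, -2.1]
gripper_width: 0.0372
grasp_force: 40.0
[0.60726713 0.21292273 0.21338179] [-0.44403103 -0.6588567  -2.0571111 ] [ 0.06642942  0.02555929 -0.00478186]
```

View pics/s3.png

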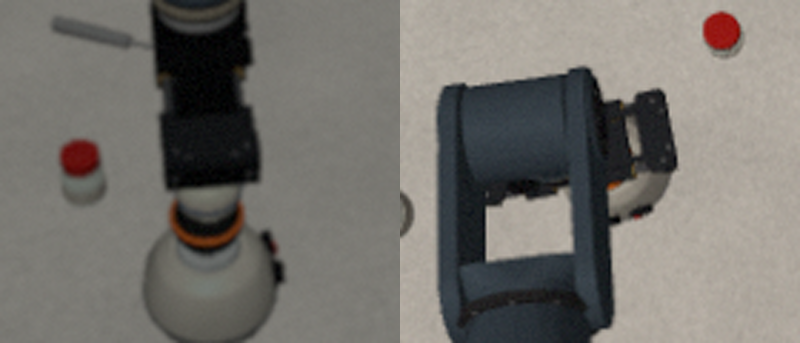

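The left crop shows the belly over the ring (flask edges about 177–243, ring 170–245), so it is well centred. Lower near contact.

Converted, 0.008 m is 0.128, 0.006 m is 0.096.

```bash
python3 jog.py '[[[0,0,0.128],[0,0,0],0.03],[[0,0,0.096],[0,0,0],0.03],[[0,0,0],[0,0,0],0.03],[[0,0,0],[0,0,0],0.03]]'
for i in 1 2; do python3 jog.py '[[[0,0,0],[0,0,0],0.03]]'; done
for i in 1 2 3 4; do python3 jog.py '[[[0,0,0.016],[0,0,0],0.03],[[0,0,0.016],[0,0,0],0.03]]' | grep -E 'tcp|force'; done
```

```text
clock: 6.92
tcp_pos: [0.6091, 0.2132, 0.2013]
orientation: [-3.122, -0.352, -0.0]
wrist_force: [0.3, -0.5, -2.2]
gripper_width: 0.0371
grasp_force: 40.0
clock: 7.05
tcp_pos: [0.6092, 0.2133, 0.2016]
orientation: [-3.122, -0.352, -0.001]
wrist_force: [-0.5, 0.1, -1.8]
gripper_width: 0.0373
grasp_force: 40.0
clock: 7.18
tcp_pos: [0.6091, 0.2133, 0.2016]
orientation: [-3.122, -0.352, -0.001]
wrist_force: [0.0, 0.2, -2.0]
gripper_width: 0.0368
grasp_force: 40.0
tcp_pos: [0.609, 0.2132, 0.1993]
wrist_force: [0.0, 0.3, -2.1]
grasp_force: 40.0
tcp_pos: [0.609, 0.2132, 0.1972]
wrist_force: [-1.2, -0.1, -2.2]
grasp_force: 40.0
tcp_pos: [0.6091, 0.2132, 0.1953]
wrist_force: [-0.6, -0.9, -0.9]
grasp_force: 40.0
tcp_pos: [0.6094, 0.2129, 0.194]
wrist_force: [-0.5, -2.2, 2.9]
grasp_force: 40.0
```

Contact came a little early with a sideways force of −2 N in y, so the flask sits slightly too far in +y; nudge it to −y.

```bash
for i in 1 2; do python3 jog.py '[[[-0.0032,0.016,0],[0,0,0],0.03],[[0,0,0],[0,0,0],0.03]]'| grep -E 'tcp|force'; done; python3 - <<'E'
from h import *
L=[]
for i in range(6):
    bot.get_image("wrist"); s=bot.state(); L.append(np.r_[s["tcp_pos"]*1000,s["wrist_force"],s["torque"]*10])
print(np.mean(L,0).round(2))
E
```

```text
tcp_pos: [0.6093, 0.2124, 0.1939]
wrist_force: [-0.7, -0.1, 2.4]
grasp_force: 40.0
tcp_pos: [0.6092, 0.2121, 0.1936]
wrist_force: [-0.9, 3.8, 2.3]
grasp_force: 40.0
[ 6.0918e+02  2.1200e+02  1.9350e+02 -3.2000e-01  3.8900e+00  2.4300e+00
  8.5300e+00  5.5000e-01 -1.9000e-01]
```

Converted, -0.0012 m is -0.0192, 0.0002 m is 0.0032.

```bash
python3 jog.py '[[[0.0032,-0.0192,0],[0,0,0],0.03],[[0,0,0],[0,0,0],0.03]]'>/dev/null; cat > avg.py <<'E'
from h import *
L=[]
for i in range(5):
    bot.get_image("wrist"); s=bot.state(); L.append(np.r_[s["tcp_pos"]*1000,s["wrist_force"],s["torque"]*10])
print(s["clock"],np.mean(L,0).round(2))
E
python3 avg.py; for i in 1 2 3; do python3 jog.py '[[[0,0,0.016],[0,0,0],0.03],[[0,0,0.016],[0,0,0],0.03]]' >/dev/null; python3 avg.py; done
```

```text
9.475 [ 6.0913e+02  2.1218e+02  1.9337e+02  5.0000e-01  2.4800e+00  2.8900e+00
  4.9900e+00 -2.5000e-01  1.0000e-02]
9.975 [ 6.0916e+02  2.1224e+02  1.9150e+02 -5.0000e-02  1.8300e+00  4.0700e+00
  3.2500e+00 -3.0000e-01 -4.0000e-02]
10.475 [ 6.0920e+02  2.1228e+02  1.8965e+02  2.3000e-01  1.1200e+00  5.7600e+00
  2.5500e+00  2.6000e-01 -2.0000e-02]
10.975 [ 6.0927e+02  2.1230e+02  1.8801e+02 -7.2000e-01  7.6000e-01  7.1500e+00
  2.2600e+00  7.9000e-01  1.2000e-01]
```

```bash
for i in 1 2 3 4; do python3 jog.py '[[[0,0,0.016],[0,0,0],0.03],[[0,0,0],[0,0,0],0.03]]' >/dev/null; python3 avg.py; done
```

```text
11.475 [ 6.0931e+02  2.1230e+02  1.8726e+02 -8.2000e-01  4.3000e-01  7.9500e+00
  2.2300e+00  1.1200e+00 -2.0000e-01]
11.975 [ 6.0934e+02  2.1232e+02  1.8644e+02 -9.1000e-01  6.6000e-01  8.7200e+00
  2.3000e+00  1.5700e+00 -4.0000e-02]
12.475 [ 6.0937e+02  2.1233e+02  1.8563e+02 -1.1400e+00  1.2100e+00  9.5800e+00
  1.8600e+00  1.9100e+00  1.9000e-01]
12.975 [ 6.0940e+02  2.1232e+02  1.8480e+02 -9.5000e-01  6.2000e-01  1.0360e+01
  1.7500e+00  2.1800e+00  3.0000e-02]
```

```bash
for i in 1 2 3 4; do python3 jog.py '[[[0,0,0.0112],[0,0,0],0.03],[[0,0,0],[0,0,0],0.03]]' >/dev/null; python3 avg.py; done
```

```text
13.475 [609.43 212.34 184.24  -1.58   0.85  10.78   1.83   2.61  -0.  ]
13.975 [ 6.0946e+02  2.1234e+02  1.8370e+02 -1.6800e+00  1.2400e+00  1.1010e+01
  1.8200e+00  3.0200e+00  5.0000e-02]
14.475 [ 6.0957e+02  2.1237e+02  1.8362e+02 -1.9800e+00  1.1100e+00  1.3680e+01
  1.5200e+00  4.1600e+00  8.0000e-02]
14.975 [ 6.0968e+02  2.1240e+02  1.8356e+02 -2.8400e+00  1.1300e+00  1.5930e+01
  1.3300e+00  5.5000e+00 -2.4000e-01]
```

The stop is clear: force jumped from 11 to 16 N while z stays at 0.1836. I'll take a last look to confirm the flask is upright.

```bash
python3 - <<'E'
from h import *
im=bot.get_image("side")[180:300,200:340];w=bot.get_image("wrist")
cv2.imwrite("pics/s4.png",np.hstack([cv2.resize(im,(400,343),interpolation=cv2.INTER_CUBIC),cv2.resize(w,(400,343))]))
s=bot.state();print(s["gripper_width"],s["grasp_force"],s["orientation"])
E
```

```text
0.03748758360078022 39.91804996971041 [3.12139909 0.35277681 0.00436531]
```

View pics/s4.png

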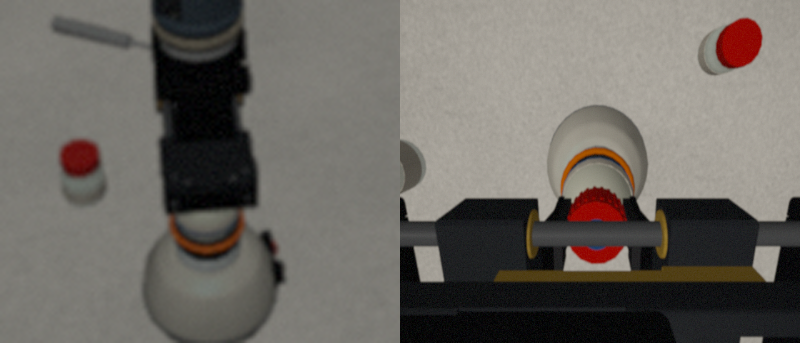

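The flask sits upright and concentric in the lowered ring (left crop: ring at about 170–243, flask between), still gripped at 40 N.

```bash
python3 -c "
from bench import bot
print(bot.hand_in())"
```

```text
the job is handed in; nothing more can be done
None
```

The flask is upright in the mixer's ring, pressed down to its stop at about 16 N and still held there by the cap; the job was handed in at about 15 s on the robot's clock, and no verdict came back.

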